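Lock the spindle stand with its slotted disc and bar

ROBOT

A 7-joint arm with a two-finger parallel gripper is mounted at the origin on the work surface. World frame = base frame: x ahead of the robot, y to its left, z up, the work surface at z = 0. Lengths are in mm, angles in rad, forces in N, time in s.
With the tool pointing down it reaches from about 425 to 875 mm from the base axis. Payload 8.4 kg.
Tool frame: the origin (TCP) lies at the very end of the fingers, on their centre line; the grasp point (between the pads) lies 19 mm behind it; z points along the fingers, y is the direction in which the jaws open and shut (so a half turn about z gives the same grasp; the last joint's range is limited). The gripper opens to 87 mm and grips with 3 to 60 N. Pads are 19 mm wide; open, the fingers measure 117 mm over their backs; the gripper's body (75 mm by 190 mm) begins 51 mm behind the grasp point.
Start: joints at [-1.234, 0.333, 0.04, 1.465, -0.013, 1.343, -0.059], TCP at [274.385, 589.216, 222.546] pointing down, gripper open.
Joint ranges: [-2.58, 2.58], [-0.38, 2.09], [-1.3, 1.39], [0.25, 2.4], [-1.5, 4.64], [0.08, 2.09], [-2.65, 2.65]. Speed limits (rad/s): [2.22, 2.22, 2.79, 2.79, 3.14, 3.14, 3.14].

INTERFACE

Orientations are given as a unit quaternion [x, y, z, w].
In Python, from station import get_state, grab_frame, camera_params, close_job, recognise, outline_of, pinpoint gives the robot as it stands. The module is installed in compiled form; this text tells all that it offers.
- The arm moves only by the tool drive_tool, never from a script. Its argument "series" is one flat list of numbers, 7 for each row, row after row: the shift along the tool's x, y, z in m, then the turn, a rotation vector about the tool's x, y, z in degrees, then the closure, from -1 (fully open) to 1 (shut). In form: [tx, ty, tz, wx, wy, wz, gripper, tx, ty, tz, wx, wy, wz, gripper, ...]. A call has 1 to 10 rows; each row shifts and turns the commanded pose from where the row before left it, along the tool's axes as they then stand; what a row does not reach is not made up. A row lasts 1/8 s, in which the tool goes at most 62.5 mm and 10.7 degrees, less where a joint would pass 70% of its speed; a pose out of reach is approached as far as the arm can. A call with a gripper value outside its range is refused whole. The fingers move at their own pace and stop on an object; "squeeze" is the grip in N (left out, the last holds). Time passes only in rows, so rows that do not move let the fingers close. It gives the time, the measured TCP pose, the force and the opening at its end, in the units of the state.
- get_state(): the state, without advancing time (a new reading comes with each control period).
- grab_frame(name): name is "side" or "top" or "wrist"; returns the picture (384x512x3 uint8, red, green, blue); there is no depth.
- camera_params(name): a dict with "fx", "fy", "cx", "cy" (pixels), "D" ([k1, k2, p1, p2, k3] as OpenCV has them; the pictures are not rectified), "R" (3x3) and "t" (3): a world point X has camera coordinates R X + t. Camera axes: x right, y down, z forward; pixel columns grow to the right and rows downward; lengths in mm; the calibration is good to about 2 mm. A picture is of the moment at which its call begins: read the wrist's pose just before it. camera_params takes no time and is no camera call; for the wrist camera it gives the pose at the moment of the call.
- close_job(): hands the job in, once; it reports no verdict.
Trained networks look in the newest picture that a camera, given by its name, has taken for a name from the list of things; names that differ only in an ending like _2 or _b are one class to them, and where a whole thing is asked for, a point or a joint stands for the part that bears it (a point fixed in the world has none). Each returns a list of dicts, best first, with "confidence" (0 to 1); they miss things now and then, are a little off and sometimes report something else, mostly with a low value. They report only what shows in the picture. A call takes as long as a camera call.
- recognise(camera, query): "pixel" ([column, row] in pixels, amid what is visible of it).
- outline_of(camera, query): "region" (384x512 bool, what is visible of it) and "pixel" ([column, row] in pixels, amid what is visible of it).
- pinpoint(camera, query): "pixel" ([column, row] in pixels: a listed point, or the origin of a listed thing).
The state is a dict: "time": time; "joint_positions": joint angles; "dq": joint speeds; "tau": joint torques, N m; "tcp_pos": TCP position; "tool_rot": TCP orientation; "force": force on the tool from outside, world axes, zero at the start; "torque": the same for the moment, N m; "grip_width": opening from 0.0 (shut) to 1.0 (fully open).
Only numpy, scipy, OpenCV 4.12 (cv2) and the standard library are available. Lean on these libraries where they do the work, as an engineer would, in place of code of your own. Each camera call takes 0.05 s, during which the arm holds its last target. There are 200 camera calls.

TASK

Lock the spindle stand on the bench: with the fingertips, push the upright stud round until the slot across the steel disc lines up with the locking bar, then push the bar by its upright end plate through the slot until it is fully home against the end wall of the keeper. Only push: the bar must stay down in its guide, never lifted. Leave the sockets, tools, jar and bottle around it as they are.

Things in the scene. Friction and masses are not known exactly. Their poses are not given: they have to be found in the camera images.
- stand: Fixed stand, base plate 310 x 100 x 12 mm. Origin on the bench under the disc's vertical axis; +x = direction in which the bar must travel (within 25 degrees of world +y), z up. Along its x: bar guide -220 to -42 mm, disc -38 to +38 mm, keeper +43 to +60 mm. Guide: open-topped, floor at height 37 mm, wall tops at 50 mm, 14 mm between the walls, 34 mm over them.
- disc (a joint): Angle of the steel disc about its vertical axis, rad, counter-clockwise from above. At 0 and at pi the slot lies along the bar; stops at -1.2 and 4.34; starts between 0.6 and 2.54, so either 0 or pi may be nearer, and either will do. Friction 0.08 N m (about 1.5 N at the stud): it stays where it is left.
- slot (a point): Centre of the disc's top face, height 56 mm. Disc 76 mm across; a straight slot 19 mm wide runs right across it through the centre, open at the top, floor at height 36.5 mm. This point's x axis lies along the slot and turns with the disc. Lined up = x parallel to the stand's x, either way round; the bar enters within about 5 degrees.
- stud (a point): Top centre of the upright stud that turns the disc: 12 mm across, from height 64 to 104 mm, 56 mm from the disc's axis, on an ear (heights 56 to 64 mm, 22 mm wide, reaching 73 mm from the axis) that sticks out from the disc at right angles to the slot, along the disc's +y. The ear passes above guide, keeper and bar.
- bar: Loose steel locking bar, 0.2 to 0.45 kg, 160 mm long, 12 mm wide, 16 mm high, lying in the guide (slides with 1 to 3 N). Origin at the rounded nose (front tip), on the underside, at height 37 mm; +x points out of the nose, towards the disc. At the start the nose is 6 to 28 mm short of the disc's rim.
- bar_nose (a point): Front tip of the bar at half its height. Home = this point touches the keeper's end wall.
- bar_plate (a point): Middle of the rear face (the face to push on, looking to the bar's -x) of the upright end plate at the tail of the bar: plate 8 mm thick, 30 mm wide, from height 58 to 93 mm (this point at 77 mm); 160 mm behind the nose. It passes above the guide walls.
- keeper_wall (a point): Centre of the inner face of the keeper's end wall, where the nose must come to rest. The keeper is an open-topped pocket beyond the disc, 17 mm wide, cheeks up to height 53 mm.
- socket_tall: Bystander, leave alone: loose dark impact socket standing upright, 34 mm across, 75 mm tall; origin at its underside
- socket_wide: Bystander, leave alone: loose dark impact socket standing upright, 42 mm across, 50 mm tall; origin at its underside
- socket_chrome: Bystander, leave alone: loose chrome socket standing upright, 26 mm across, 38 mm tall; origin at its underside
- wrench: Bystander, leave alone: loose wrench lying flat, 170 mm long; origin at its underside
- screwdriver: Bystander, leave alone: loose screwdriver with green handle lying down, 190 mm long; origin at its underside
- grease_jar: Bystander, leave alone: loose squat jar, 56 mm across, 75 mm tall; origin at its underside
- spray: Bystander, leave alone: loose red bottle, 52 mm across, 130 mm tall; origin at its underside

How it is judged:
By the outcome, as a careful person would: the job done as asked, in the order asked, and still so for the second after the job is handed in, with the robot touching nothing.
It also fails if it takes over 64 s, if anything falls off the work surface, if the arm or the gripper's body presses on something with over 40 N, if the wrist force passes 120 N, or if a joint passes its speed limit or range.

## Working session

There is one attempt and no reset: what is moved stays moved. The work goes in short steps, Python scripts to look and compute and a tool call to move; the robot and the scene stay as the last step left them, time stands still between calls to the robot, and variables do not carry over. Pictures are saved under pics/ and viewed, about 8 in all and at most 12, crops included, and the job is handed in when it is done.

Besides the shell and the picture viewer there is one more tool, called after "Call:" in YAML: its name, and indented under it one key for each argument. drive_tool: Moves the arm, as the interface text tells. Its arguments: {"type":"object","properties":{"series":{"type":"array"},"squeeze":{"type":"number"}},"required":["series"]}

```bash
mkdir -p pics; cat > h.py <<'E'
import numpy as np, cv2
from station import *
def und(p,c):
    K=np.array([[c["fx"],0,c["cx"]],[0,c["fy"],c["cy"]],[0,0,1.]])
    return cv2.undistortPoints(np.array([[p]],float),K,np.array(c["D"],float))[0,0]
def ray(p,c):
    R=np.array(c["R"]);t=np.array(c["t"])
    d=R.T@np.r_[und(p,c),1]; return -R.T@t,d/np.linalg.norm(d)
def atz(p,c,z):
    o,d=ray(p,c); return o+d*(z-o[2])/d[2]
def proj(X,c):
    K=np.array([[c["fx"],0,c["cx"]],[0,c["fy"],c["cy"]],[0,0,1.]])
    return cv2.projectPoints(np.array(X,float).reshape(-1,3),cv2.Rodrigues(np.array(c["R"],float))[0],np.array(c["t"],float),K,np.array(c["D"],float))[0][:,0]
def save(n,im): cv2.imwrite(f"pics/{n}.png",im[:,:,::-1])
E
python3 - <<'E'
from h import *
s=get_state();print({k:np.round(v,3) for k,v in s.items()})
ims=[]
Z=dict(slot=56,stud=104,bar_nose=45,bar_plate=77,keeper_wall=45,socket_tall=0,socket_wide=0,socket_chrome=0,wrench=0,screwdriver=0,grease_jar=0,spray=0)
for cam in("top","side","wrist"):
    im=grab_frame(cam);c=camera_params(cam);save(cam+"0",im)
    print(cam,np.round(-np.array(c["R"]).T@np.array(c["t"])))
    for q,z in Z.items():
        r=pinpoint(cam,q)[:1]
        for x in r: print(cam,q,np.round(x["pixel"]),round(x["confidence"],2),np.round(atz(x["pixel"],c,z)))
print(get_state()["time"])
E
```

```text
{'time': np.float64(0.0), 'joint_positions': array([-1.234,  0.334,  0.04 ,  1.466, -0.013,  1.343, -0.059]), 'dq': array([ 0.   ,  0.   , -0.002, -0.   ,  0.001,  0.001,  0.001]), 'tau': array([ 1.0000e-03, -6.5636e+01,  1.3370e+00, -4.0381e+01, -5.9000e-02,
        4.5000e-02,  0.0000e+00]), 'tcp_pos': array([274.213, 588.815, 221.656]), 'tool_rot': array([ 0.216,  0.976, -0.001, -0.   ]), 'force': array([ 0.601, -1.417, -0.271]), 'torque': array([-0.014,  0.01 ,  0.026]), 'grip_width': np.float64(0.999)}
top [ 357.  -15. 1451.]
top slot [226. 203.] 0.91 [581. 100.  56.]
top stud [241. 213.] 0.64 [543.  46. 104.]
top bar_nose [243. 206.] 0.51 [575.  44.  45.]
top bar_plate [287. 208.] 0.49 [ 564. -103.   77.]
top keeper_wall [212. 197.] 0.87 [602. 146.  45.]
top socket_tall [260. 234.] 0.4 [484. -14.   0.]
top socket_wide [158. 178.] 0.66 [672. 343.   0.]
top socket_chrome [239. 239.] 0.45 [467.  54.   0.]
top wrench [271. 167.] 0.54 [720. -49.   0.]
top screwdriver [239. 240.] 0.69 [464.  54.   0.]
top grease_jar [157. 176.] 0.66 [680. 346.   0.]
top spray [376. 206.] 0.63 [ 592. -411.    0.]
side [253. 493. 767.]
side slot [237. 227.] 0.67 [586.  79.  56.]
side stud [257. 216.] 0.74 [543.  57. 104.]
side bar_nose [238. 245.] 0.74 [559. 113.  45.]
side bar_plate [288. 175.] 0.71 [ 562. -117.   77.]
side keeper_wall [216. 249.] 0.81 [595. 150.  45.]
side socket_tall [290. 233.] 0.56 [488. -10.   0.]
side socket_wide [234. 203.] 0.84 [665. -15.  -0.]
side socket_chrome [292. 255.] 0.7 [452.  43.   0.]
side wrench [223. 189.] 0.64 [721. -39.   0.]
side screwdriver [211. 378.] 0.67 [448. 366.   0.]
side grease_jar [140. 309.] 0.72 [661. 342.   0.]
side spray [322. 132.] 0.75 [ 598. -412.    0.]
wrist [200. 624. 386.]
wrist screwdriver [173. 318.] 0.75 [443. 361.   0.]
1.95
```

```bash
cd pics; python3 -c "
import cv2,numpy as np
a=[cv2.imread(n+'0.png') for n in('top','side')]
cv2.imwrite('m0.png',cv2.resize(np.vstack(a),(448,672))[:600] if 0 else cv2.resize(np.hstack(a),(800,300)))"
```

```text
(no output)
```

View pics/top0.png

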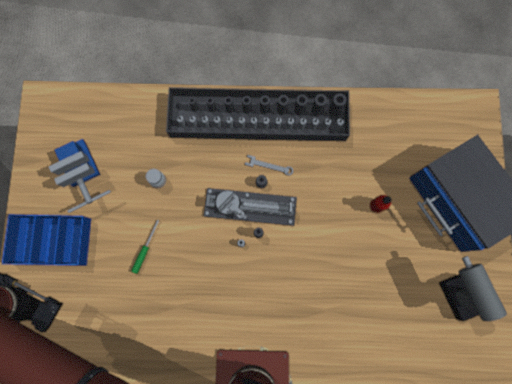

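View pics/side0.png

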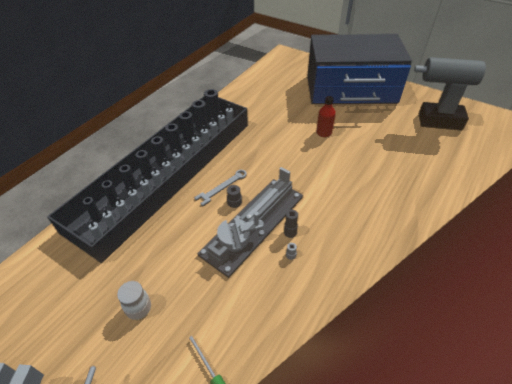

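The top view shows the stand at about (250,206), with the disc at (228,203) and its stud toward the lower right at (241,213). The side view agrees, with the plate at (285,175). So the stud sits about 145° from stand +x and the disc is at about 0.96 rad; 0 is nearer. Next I'll work out a close wrist view.

```bash
python3 - <<'E'
from h import *
from scipy.spatial.transform import Rotation as Ro
s=get_state();c=camera_params("wrist")
T=Ro.from_quat(s["tool_rot"]).as_matrix();Rc=np.array(c["R"]);o=-Rc.T@np.array(c["t"])
print(np.round(T,3)); print("cam in tool",np.round(T.T@(o-s["tcp_pos"])), "\naxes in tool\n",np.round(T.T@Rc.T,3),c["fx"],c["cx"],c["cy"])
# desired: tool y along stand x (82deg)
a=np.deg2rad(82);y=np.r_[np.cos(a),np.sin(a),0];z=np.r_[0,0,-1.];x=np.cross(y,z);T2=np.c_[x,y,z]
ct=T.T@(o-s["tcp_pos"]);ax=T2@(T.T@Rc.T)[:,2]
for h in(222,260,300):
    oc=T2@ct+[0,0,h]; hit=oc+ax*(50-oc[2])/ax[2]; p=np.r_[575,40,h]-np.r_[hit[:2],0]
    print(h,np.round(p), "shift in tool now",np.round(T.T@(p-s["tcp_pos"])))
print(np.rad2deg(Ro.from_matrix(T.T@T2).as_rotvec()))
E
```

```text
[[-0.907  0.422 -0.   ]
 [ 0.422  0.907 -0.   ]
 [ 0.    -0.    -1.   ]]
cam in tool [  82.    1. -163.] 
axes in tool
 [[-0.    -0.956 -0.293]
 [ 1.    -0.    -0.   ]
 [ 0.    -0.293  0.956]] 286.2424794659137 256.19733790936624 193.11718005673
222 [555.  42. 222.] shift in tool now [-485. -377.    1.]
260 [543.  44. 260.] shift in tool now [-474. -381.  -37.]
300 [531.  46. 300.] shift in tool now [-462. -384.  -77.]
[-6.82491470e-04 -1.29192797e-03 -1.69707622e+01]
```

Call:
drive_tool:
  series: [-0.04,-0.032,-0.004,0,0,0,1,-0.04,-0.032,-0.004,0,0,0,1,-0.04,-0.032,-0.004,0,0,0,1,-0.04,-0.032,-0.004,0,0,0,1,-0.04,-0.032,-0.004,0,0,0,1,-0.04,-0.032,-0.004,0,0,0,1,-0.04,-0.032,-0.004,0,0,0,1,-0.04,-0.032,-0.004,0,0,0,1,-0.04,-0.032,-0.004,0,0,0,1,-0.04,-0.032,-0.004,0,0,0,1]
  squeeze: 10

```text
time: 3.2
tcp_pos: [502.5, 128.7, 263.0]
tool_rot: [0.216, 0.976, 0.0, 0.0]
force: [1.0, -0.3, -0.2]
grip_width: 0.018
```

Call:
drive_tool:
  series: [-0.025,-0.02,0,0,0,0,1,-0.025,-0.02,0,0,0,0,1,-0.025,-0.02,0,0,0,0,1,0,0,0,0,0,-8.5,1,0,0,0,0,0,-8.5,1,0,0,0,0,0,0,1,0,0,0,0,0,0,1]

```text
time: 4.08
tcp_pos: [544.5, 44.3, 262.6]
tool_rot: [0.071, 0.997, 0.0, 0.0]
force: [-1.0, 0.3, -0.2]
grip_width: 0.003
```

```bash
cat > look.py <<'E'
from h import *
import sys
Z=dict(slot=56,stud=104,bar_nose=45,bar_plate=77,keeper_wall=45)
def look(name,cams=("wrist","top","side"),qs=Z):
    s=get_state();print("t",s["time"],"tcp",np.round(s["tcp_pos"],1),"q",np.round(s["tool_rot"],3),"F",np.round(s["force"],1),"g",round(s["grip_width"],3))
    for cam in cams:
        c=camera_params(cam);im=grab_frame(cam);save(f"{cam}_{name}",im)
        for q in qs:
            for x in pinpoint(cam,q)[:1]: print(cam,q,np.round(x["pixel"]),round(x["confidence"],2),np.round(atz(x["pixel"],c,qs[q]),1))
if __name__=="__main__": look(sys.argv[1],sys.argv[2:] or("wrist",))
E
python3 look.py 1 wrist top side
```

```text
t 4.075 tcp [544.5  44.3 262.6] q [0.071 0.997 0.    0.   ] F [-1.   0.3 -0.2] g 0.003
wrist slot [298. 194.] 0.8 [584.6  96.2  56. ]
wrist stud [261. 180.] 0.86 [546.5  50.3 104. ]
wrist bar_nose [256. 197.] 0.67 [584.7  39.1  45. ]
wrist bar_plate [138. 206.] 0.75 [ 564.2 -113.2   77. ]
wrist keeper_wall [340. 188.] 0.59 [587.9 156.8  45. ]
top stud [160. 178.] 0.49 [649.  312.2 104. ]
top bar_plate [289. 207.] 0.52 [ 567.8 -108.5   77. ]
side stud [257. 216.] 0.64 [541.9  57.1 104. ]
side bar_nose [249. 221.] 0.65 [577.   43.2  45. ]
side bar_plate [285. 172.] 0.7 [ 572.4 -122.1   77. ]
side keeper_wall [215. 249.] 0.81 [596.1 151.2  45. ]
```

View pics/wrist_1.png

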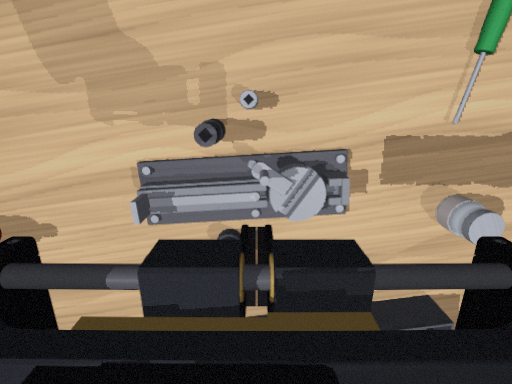

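The wrist view shows the plate at (140,206), the bar from 150 to 265, the disc at (298,194) and the stud near (262,178). I'll overlay the model to refine the axis and disc angle.

```bash
cat > ov.py <<'E'
from h import *
import pickle
def overlay(im,c,o,phi,th,nose,f=4,box=(120,130,370,240)):
    ux=np.r_[np.cos(phi),np.sin(phi)];uy=np.r_[-ux[1],ux[0]]
    W=lambda P:np.c_[np.array(o)+np.array(P)[:,:1]*ux+np.array(P)[:,1:2]*uy,np.array(P)[:,2]]
    D=lambda P:W(np.c_[np.array(P)[:,0]*np.cos(th)-np.array(P)[:,1]*np.sin(th),np.array(P)[:,0]*np.sin(th)+np.array(P)[:,1]*np.cos(th),np.array(P)[:,2]])
    x0,y0,x1,y1=box;b=cv2.resize(im[y0:y1,x0:x1],None,fx=f,fy=f,interpolation=cv2.INTER_CUBIC)[:,:,::-1].copy()
    t=np.linspace(0,2*np.pi,40);C=lambda r,cx,cy,z:np.c_[cx+r*np.cos(t),cy+r*np.sin(t),0*t+z]
    L=[(W([[-220,-17,50],[-42,-17,50],[-42,17,50],[-220,17,50],[-220,-17,50]]),(0,255,0)),(D(C(38,0,0,56)),(0,255,255)),
       (D([[-37,-9.5,56],[37,-9.5,56]]),(0,255,255)),(D([[-37,9.5,56],[37,9.5,56]]),(0,255,255)),(D(C(6,0,56,104)),(0,0,255)),(D(C(6,0,56,64)),(255,0,255)),
       (W([[nose,-6,53],[nose,6,53],[nose-152,6,53],[nose-152,-6,53],[nose,-6,53]]),(255,0,0)),(W([[nose-160,-15,93],[nose-160,15,93],[nose-160,15,58],[nose-160,-15,58],[nose-160,-15,93]]),(255,128,0)),
       (W([[43,-8.5,53],[60,-8.5,53],[60,8.5,53],[43,8.5,53]]),(0,255,0))]
    for P,col in L:
        p=((proj(P,c)-[x0,y0]+.5)*f).astype(np.int32); cv2.polylines(b,[p],False,col,1)
    return b
E
python3 - <<'E'
from ov import *
im=grab_frame("wrist");c=camera_params("wrist")
pickle.dump((im,c),open("w1.pkl","wb"))
f=3;b=overlay(im,c,(584.6,96.2),np.deg2rad(84.4),.96,-57,f)
raw=cv2.resize(im[130:240,120:370],None,fx=f,fy=f,interpolation=cv2.INTER_CUBIC)[:,:,::-1]
cv2.imwrite("pics/ov1.png",np.vstack([raw[:290],b[:310]]))
E
```

```text
(no output)
```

View pics/ov1.png

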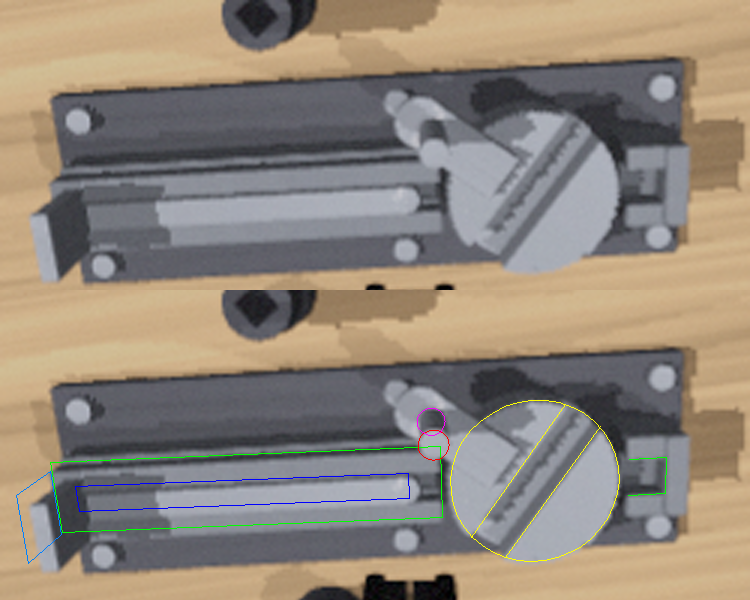

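The overlay fits: disc centre (584.6, 96.2), stand axis about 83.4° and stud at about (548, 54). The real plate is about 5 mm further on, so the nose is near -52. Next I'll compute the arc.

```bash
python3 - <<'E'
import numpy as np
o=np.r_[584.6,96.2];ty=np.r_[.1416,.99];tx=np.r_[-.99,.1416];d=21
p=np.r_[544.5,44.3]; a=np.deg2rad(np.linspace(229.4,173.4,10))
S=o+56*np.c_[np.cos(a),np.sin(a)]
W=np.vstack([S[0]-36*ty,S-d*ty]); q=p
for w in W: print(np.round([(w-q)@tx,(w-q)@ty],1),np.round(w)); q=w
E
```

```text
[ -2.3 -26.2] [543.  18.]
[-0. 15.] [545.  33.]
[4.9 3.5] [541.  37.]
[4.5 4.1] [537.  42.]
[4.1 4.5] [533.  47.]
[3.6 4.9] [531.  52.]
[3.  5.3] [528.  58.]
[2.4 5.6] [527.  64.]
[1.8 5.8] [526.  70.]
[1.1 6. ] [526.  76.]
[0.5 6.1] [526.  82.]
```

Call:
drive_tool:
  series: [-0.002,-0.026,0,0,0,0,1,0,0,0.037,0,0,0,1,0,0,0.038,0,0,0,1,0,0,0.038,0,0,0,1,0,0,0.038,0,0,0,1,0,0,0.036,0,0,0,1,0,0,0,0,0,0,1]

```text
time: 5.9
tcp_pos: [541.0, 17.9, 73.4]
tool_rot: [0.07, 0.998, -0.001, -0.002]
force: [-0.3, -0.0, 1.3]
grip_width: 0.0
```

Call:
drive_tool:
  series: [0,0.008,0,0,0,0,1,-0.001,0.007,0,0,0,0,1,0.005,0.0035,0,0,0,0,1,0.0045,0.004,0,0,0,0,1,0.004,0.0045,0,0,0,0,1,0.0036,0.005,0,0,0,0,1,0.003,0.0053,0,0,0,0,1,0.0024,0.0056,0,0,0,0,1,0,0,0,0,0,0,1]

```text
time: 7.02
tcp_pos: [526.6, 64.0, 75.2]
tool_rot: [0.069, 0.998, -0.0, -0.001]
force: [-0.9, -0.8, -0.0]
grip_width: 0.005
```

```bash
cat > l2.py <<'E'
from ov import *
import sys
n,phi,th,nose,oldo=sys.argv[1],float(sys.argv[2]),float(sys.argv[3]),float(sys.argv[4]),(584.6,96.2)
from look import look
look(n,("wrist","side"))
c=camera_params("wrist");im=cv2.imread(f"pics/wrist_{n}.png")[:,:,::-1]
b=overlay(im,c,oldo,np.deg2rad(phi),th,nose,1,(0,0,512,384))
s=cv2.imread(f"pics/side_{n}.png")[110:290,170:330]
out=np.zeros((384,512+288,3),np.uint8);out[:,:512]=b;out[:324,512:]=cv2.resize(s,(288,324),interpolation=cv2.INTER_CUBIC)
cv2.imwrite(f"pics/v_{n}.png",out)
E
python3 l2.py 2 83.4 .3 -52
```

```text
t 7.025 tcp [526.6  64.   75.2] q [ 0.069  0.998 -0.    -0.001] F [-0.9 -0.8 -0. ] g 0.005
wrist keeper_wall [382. 280.] 0.7 [588.4 155.9  45. ]
side slot [232. 231.] 0.74 [587.2  96.   56. ]
side stud [258. 226.] 0.58 [525.4  79.3 104. ]
side keeper_wall [217. 250.] 0.75 [591.3 150.6  45. ]
```

View pics/v_2.png

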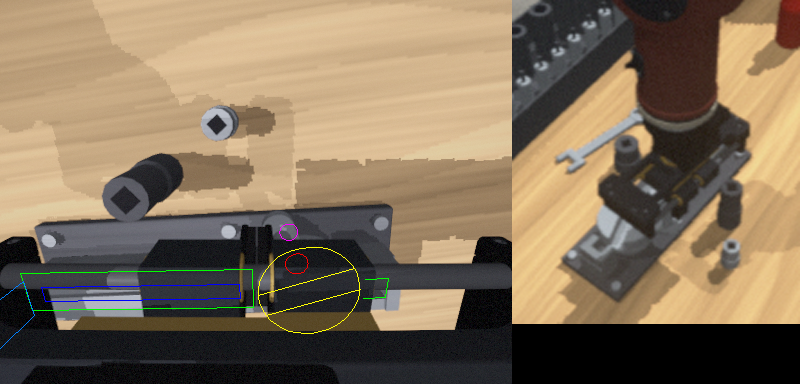

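The wrist view shows the ear beside the fingers at about (285,228). The side view shows the disc turned most of the way, with the stud about 23° short. I'll finish the arc, back off and look.

Call:
drive_tool:
  series: [0.0018,0.0058,0,0,0,0,1,0.0011,0.006,0,0,0,0,1,0.0005,0.0061,0,0,0,0,1,0,0,0,0,0,0,1,0,-0.02,0,0,0,0,1,0,-0.04,0,0,0,0,1,0,0,-0.06,0,0,0,1,0,0,-0.06,0,0,0,1,-0.015,0,-0.06,0,0,0,1,0,0,0,0,0,0,1]

```text
time: 8.88
tcp_pos: [536.2, 18.6, 260.6]
tool_rot: [0.07, 0.998, 0.001, 0.004]
force: [-0.4, -0.5, -0.3]
grip_width: 0.007
```

```bash
cat > l3.py <<'E'
from ov import *
import sys
from look import look
n,phi,th,nose=sys.argv[1],*map(float,sys.argv[2:5]);box=tuple(map(int,sys.argv[5:9])) 
look(n,("wrist",))
c=camera_params("wrist");im=cv2.imread(f"pics/wrist_{n}.png")[:,:,::-1]
b=overlay(im,c,(584.6,96.2),np.deg2rad(phi),th,nose,3,box)
x0,y0,x1,y1=box
raw=cv2.resize(im[y0:y1,x0:x1],None,fx=3,fy=3,interpolation=cv2.INTER_CUBIC)[:,:,::-1]
cv2.imwrite(f"pics/v_{n}.png",np.vstack([raw,b]))
E
python3 l3.py 3 83.4 0.05 -52 140 140 400 240
```

```text
t 8.875 tcp [536.2  18.6 260.6] q [0.07  0.998 0.001 0.004] F [-0.4 -0.5 -0.3] g 0.007
wrist stud [326. 163.] 0.6 [529.8 101.3 104. ]
wrist bar_nose [276. 198.] 0.8 [582.4  41.1  45. ]
wrist bar_plate [156. 212.] 0.71 [ 568.9 -115.8   77. ]
wrist keeper_wall [360. 190.] 0.72 [588.5 157.8  45. ]
```

View pics/v_3.png

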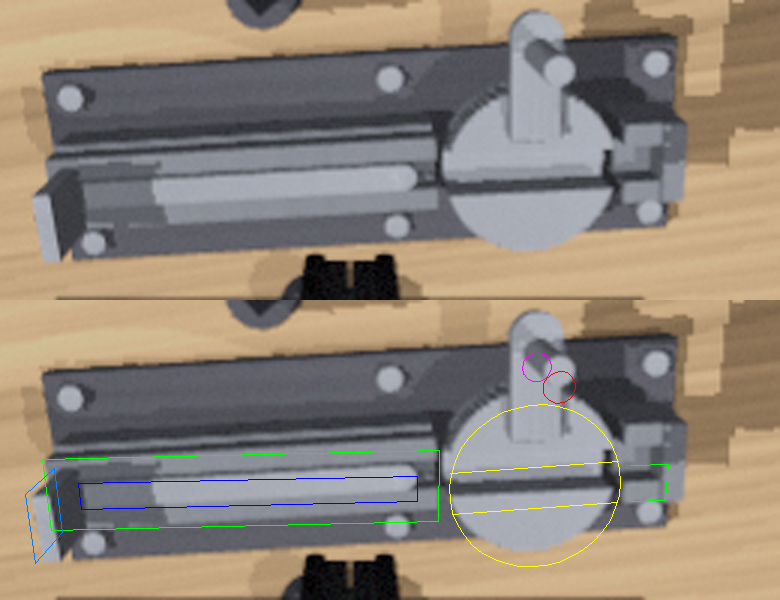

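Ear and stud are now nearly square to the guide, with the stud at (558,70) in the crop. The overlay is offset because the arm was still settling, so I'll take a still picture zoomed on the disc.

```bash
cat > l4.py <<'E'
from ov import *
import sys
n,phi,th,nose=sys.argv[1],*map(float,sys.argv[2:5]);box=tuple(map(int,sys.argv[5:9]));f=int(sys.argv[9])
c=camera_params("wrist");im=grab_frame("wrist");s=get_state();print(s["time"],np.round(s["tcp_pos"],1),np.round(s["tool_rot"],4))
for q,z in dict(stud=104,slot=56,bar_nose=45,bar_plate=77).items():
    for x in pinpoint("wrist",q)[:1]: print(q,np.round(x["pixel"]),round(x["confidence"],2),np.round(atz(x["pixel"],c,z),1))
b=overlay(im,c,(584.6,96.2),np.deg2rad(phi),th,nose,f,box)
x0,y0,x1,y1=box
raw=cv2.resize(im[y0:y1,x0:x1],None,fx=f,fy=f,interpolation=cv2.INTER_CUBIC)[:,:,::-1]
cv2.imwrite(f"pics/v_{n}.png",np.vstack([raw,b]))
E
python3 l4.py 4 83.4 0.03 -52 240 145 380 215 4
```

```text
9.225 [532.5  20.1 254.4] [ 6.960e-02  9.976e-01 -3.000e-04 -1.000e-03]
stud [328. 171.] 0.7 [531.9 102.4 104. ]
slot [318. 200.] 0.78 [581.3  96.5  56. ]
bar_nose [277. 204.] 0.93 [582.7  41.8  45. ]
bar_plate [153. 218.] 0.72 [ 568.6 -117.5   77. ]
```

View pics/v_4.png

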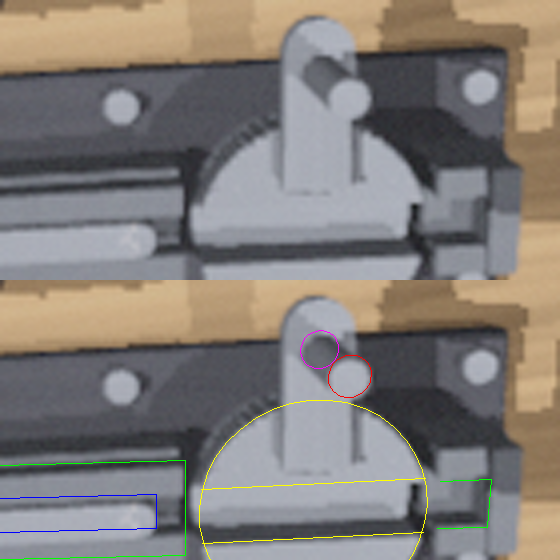

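With the arm still, the overlay fits the stud and slot at about 0.03 rad, and the slot edges run parallel to the guide, so they're lined up. Next I'll go behind the plate, whose rear face is at about (564, -115).

Call:
drive_tool:
  series: [-0.013,-0.0417,0,0,0,0,1,-0.013,-0.0417,0,0,0,0,1,-0.013,-0.0417,0,0,0,0,1,-0.013,-0.0417,0,0,0,0,1,0,0,0,0,0,-2,1,0,0,0.045,0,0,0,1,0,0,0.045,0,0,0,1,0,0,0.045,0,0,0,1,0,0,0.035,0,0,0,1,0,0,0,0,0,0,1]

```text
time: 10.68
tcp_pos: [559.8, -150.6, 83.2]
tool_rot: [0.051, 0.999, 0.0, -0.003]
force: [-0.2, -0.2, 0.6]
grip_width: 0.002
```

```bash
python3 look.py 5 wrist side; python3 -c "
import cv2,numpy as np
a=cv2.imread('pics/wrist_5.png');s=cv2.imread('pics/side_5.png')[110:290,170:330]
o=np.zeros((384,800,3),np.uint8);o[:,:512]=a;o[:324,512:]=cv2.resize(s,(288,324),interpolation=2);cv2.imwrite('pics/v_5.png',o)"
```

```text
t 10.675 tcp [ 559.8 -150.6   83.2] q [ 0.051  0.999  0.    -0.003] F [-0.2 -0.2  0.6] g 0.002
wrist bar_nose [507. 220.] 0.77 [580.8  42.2  45. ]
wrist bar_plate [310. 244.] 0.74 [ 568.6 -115.    77. ]
side slot [234. 228.] 0.59 [589.8  85.9  56. ]
side stud [253. 232.] 0.64 [525.4 100.9 104. ]
side bar_nose [246. 218.] 0.8 [587.2  40.3  45. ]
side bar_plate [286. 174.] 0.73 [ 567.4 -116.1   77. ]
side keeper_wall [215. 248.] 0.87 [598.4 150.4  45. ]
```

View pics/v_5.png

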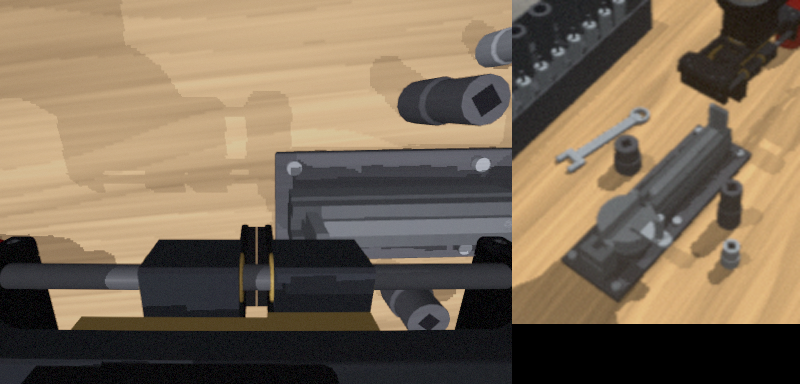

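The fingers are about 35 mm behind the plate and clear of the sockets; in the side inset the plate is at (718,118) and the disc at (625,220). I'll lower, centre, and push part way while watching force.

Call:
drive_tool:
  series: [-0.005,0,0.009,0,0,0,1,0,0,0.009,0,0,0,1,0,0,0,0,0,0,1,0,0.008,0,0,0,0,1,0,0.008,0,0,0,0,1,0,0.005,0,0,0,0,1,0,0.005,0,0,0,0,1,0,0.005,0,0,0,0,1]

```text
time: 12.28
tcp_pos: [569.8, -121.9, 67.7]
tool_rot: [0.052, 0.999, -0.0, 0.0]
force: [-0.3, -2.5, 0.3]
grip_width: 0.007
```

Call:
drive_tool:
  series: [0,0.005,0,0,0,0,1,0,0.005,0,0,0,0,1,0,0.005,0,0,0,0,1,0,0.005,0,0,0,0,1]

```text
time: 12.78
tcp_pos: [572.0, -101.7, 67.6]
tool_rot: [0.052, 0.999, -0.0, 0.0]
force: [-0.0, -1.7, 1.5]
grip_width: 0.007
```

Call:
drive_tool:
  series: [0,0.005,0,0,0,0,1,0,0.005,0,0,0,0,1,0,0.005,0,0,0,0,1,0,0.005,0,0,0,0,1,0,0.005,0,0,0,0,1,0,0.005,0,0,0,0,1]

```text
time: 13.52
tcp_pos: [574.9, -71.9, 67.6]
tool_rot: [0.052, 0.999, -0.0, -0.0]
force: [-1.8, -3.5, 0.7]
grip_width: 0.002
```

```bash
python3 look.py 6 wrist side; python3 -c "
import cv2,numpy as np
a=cv2.imread('pics/wrist_6.png');s=cv2.imread('pics/side_6.png')[110:290,170:330]
o=np.zeros((384,800,3),np.uint8);o[:,:512]=a;o[:324,512:]=cv2.resize(s,(288,324),interpolation=2);cv2.imwrite('pics/v_6.png',o)"
```

```text
t 13.525 tcp [574.9 -71.9  67.6] q [ 0.052  0.999 -0.    -0.   ] F [-1.8 -3.5  0.7] g 0.002
wrist slot [506. 220.] 0.76 [583.1  95.9  56. ]
wrist stud [324.  89.] 0.51 [490.1 -33.4 104. ]
wrist bar_nose [495. 223.] 0.68 [589.9  98.5  45. ]
wrist bar_plate [272. 245.] 0.89 [573.9 -61.2  77. ]
wrist keeper_wall [403.  33.] 0.49 [461.6  27.2  45. ]
side slot [234. 228.] 0.85 [587.9  86.1  56. ]
side stud [252. 232.] 0.96 [527.9 101.8 104. ]
side bar_nose [231. 235.] 0.74 [588.5 101.4  45. ]
side bar_plate [274. 186.] 0.68 [570.5 -64.3  77. ]
side keeper_wall [218. 248.] 0.65 [593.5 145.9  45. ]
```

View pics/v_6.png

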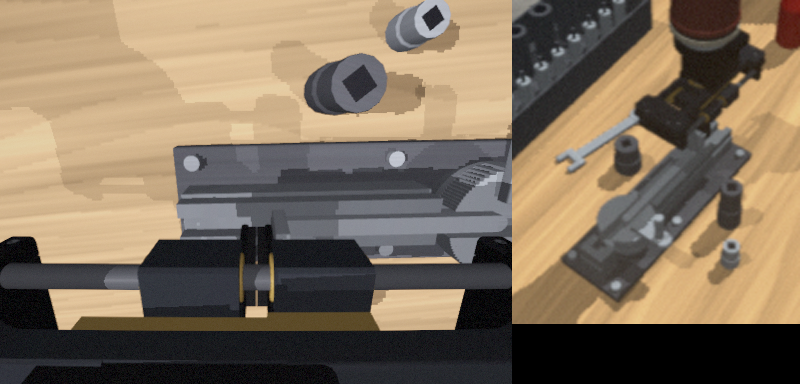

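The bar is in the slot with its nose about at the disc centre (wrist (495,223)), and the force is only about 4 N. Continuing.

Call:
drive_tool:
  series: [0,0.005,0,0,0,0,1,0,0.005,0,0,0,0,1,0,0.005,0,0,0,0,1,0,0.005,0,0,0,0,1,0,0.005,0,0,0,0,1,0,0.005,0,0,0,0,1,0,0.005,0,0,0,0,1,0,0.005,0,0,0,0,1]

```text
time: 15.12
tcp_pos: [579.3, -32.3, 67.7]
tool_rot: [0.052, 0.999, -0.0, 0.0]
force: [-1.7, -4.4, 4.2]
grip_width: 0.005
```

Call:
drive_tool:
  series: [0,0.003,0,0,0,0,1,0,0.003,0,0,0,0,1,0,0.003,0,0,0,0,1]

```text
time: 15.5
tcp_pos: [580.1, -23.5, 67.6]
tool_rot: [0.052, 0.999, -0.0, -0.0]
force: [-2.1, -6.3, 3.8]
grip_width: 0.002
```

Call:
drive_tool:
  series: [0,0.002,0,0,0,0,1,0,0.002,0,0,0,0,1]

```text
time: 15.75
tcp_pos: [580.5, -19.5, 67.6]
tool_rot: [0.052, 0.999, -0.0, 0.0]
force: [-1.2, -5.2, 4.0]
grip_width: 0.003
```

Call:
drive_tool:
  series: [0,0.002,0,0,0,0,1,0,0.002,0,0,0,0,1]

```text
time: 16.0
tcp_pos: [580.9, -15.6, 67.7]
tool_rot: [0.052, 0.999, -0.0, 0.0]
force: [-1.8, -4.9, 4.1]
grip_width: 0.011
```

Call:
drive_tool:
  series: [0,0.0015,0,0,0,0,1,0,0.0015,0,0,0,0,1]

```text
time: 16.25
tcp_pos: [580.9, -15.0, 67.7]
tool_rot: [0.053, 0.999, -0.001, -0.0]
force: [-3.7, -14.0, 5.1]
grip_width: 0.007
```

Call:
drive_tool:
  series: [0,0.0015,0,0,0,0,1,0,0.0015,0,0,0,0,1]

```text
time: 16.5
tcp_pos: [581.0, -14.8, 67.7]
tool_rot: [0.054, 0.999, -0.003, -0.0]
force: [-4.0, -21.6, 6.7]
grip_width: 0.005
```

It came to a firm stop at TCP y = -15 (expected about -13 for home, about -30 at the keeper mouth). Backing off to check.

Call:
drive_tool:
  series: [0,-0.006,0,0,0,0,1,0,-0.02,0,0,0,0,1,0,-0.03,0,0,0,0,1,0,0,-0.06,0,0,0,1,0.02,0.015,-0.06,0,0,0,1,0.03,0.03,-0.06,0,0,0,1,0,0.03,0,0,0,0,1,0,0,0,0,0,0,1,0,0,0,0,0,0,1,0,0,0,0,0,0,1]

```text
time: 17.75
tcp_pos: [538.3, 7.9, 235.8]
tool_rot: [0.053, 0.999, -0.0, -0.0]
force: [0.1, 0.2, -0.9]
grip_width: 0.006
```

```bash
python3 look.py 7 side; python3 l4.py 7 83.4 0.0 60 200 135 400 235 3
```

```text
t 17.75 tcp [538.3   7.9 235.8] q [ 0.053  0.999 -0.    -0.   ] F [ 0.1  0.2 -0.9] g 0.006
side stud [252. 231.] 0.81 [529.6  98.5 104. ]
side bar_nose [216. 250.] 0.57 [592.9 152.6  45. ]
side bar_plate [258. 199.] 0.92 [579.8  -4.8  77. ]
side keeper_wall [215. 247.] 0.77 [598.9 147.8  45. ]
18.1 [538.5   9.  236.2] [ 5.220e-02  9.986e-01 -1.000e-04 -1.000e-04]
stud [341. 169.] 0.89 [529.9 100.5 104. ]
slot [327. 203.] 0.7 [584.5  95.1  56. ]
bar_nose [370. 202.] 0.77 [593.  153.7  45. ]
bar_plate [249. 215.] 0.66 [582.1  -3.8  77. ]
```

View pics/v_7.png

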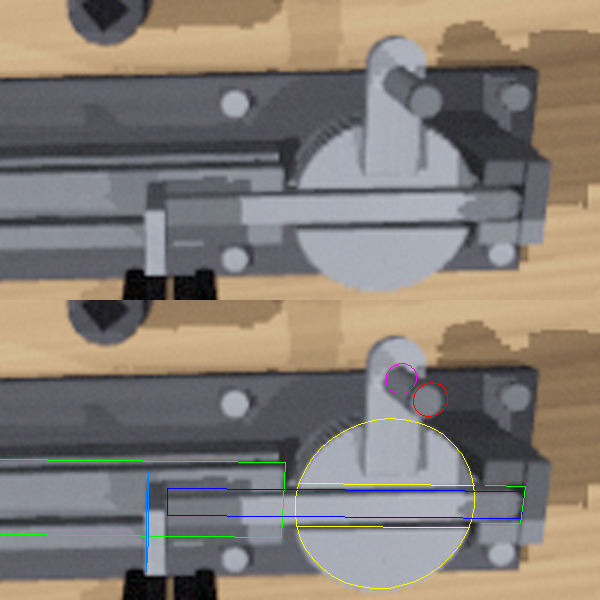

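The bar lies straight through the slot. Its nose is at the keeper's inner wall, (520,205) in the crop, and the plate matches the model for home. The arm is clear and touching nothing, so I'm handing in.

```bash
python3 -c "
from station import *
print(close_job())"
```

```text
the job is handed in; nothing more can be done
None
```

The spindle stand is locked: the slot lines up with the bar, and the bar is through it and home against the keeper's end wall. I handed the job in at about 18 s of the 64 s allowed; the hand-in reports no verdict.

- **Disc:** I pushed the stud round by about 55° with the closed fingertips. Overlaying the stand's model on the camera picture put the slot within about 2° of the bar.
- **Bar:** I pushed it by its end plate at about 4–7 N, without lifting it, until it stopped firmly. The push then rose to about 22 N with only 0.2 mm of further movement.
- **Last checks:** After backing off, the wrist camera put the nose at (593, 154), in mm, and the overlay showed it at the keeper wall. The plate was within a few millimetres of where it should be for home.
- **Disagreement:** The side camera's estimate of the keeper wall, (599, 148), differed from the nose position by several millimetres. That is within the scatter of its earlier readings, so I relied on the firm stop and the overlay.
- **Bystanders:** I kept the arm clear of the sockets, tools, jar and bottle, and saw no contact with them. I did not re-measure their positions at the end.

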